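# Clear the jammed nodule chute

### The job

The big brown nodule has jammed in the outlet of the sorting chute: nudge it back up its straight lane, past the sprung green catch and gently against the sprung pad so that it stays parked there, then draw back so that all the small nodules run out into the catch tray. The nodules are brittle: push gently and stop as soon as you feel the pad give, do not lift any of them out, and leave the other things on the bench alone.

Things in the scene. Friction and masses are not known exactly. Their poses are not given: they have to be found in the camera images.
- opening (a point): Middle of the chute's narrow outlet, on its floor 55 mm above the table. Own axes tilted with the floor: x straight up the slope (0.12 rad, 12 mm rise per 100 mm), y across, z square to the floor. Outlet 42 mm wide (y -21 to 21 mm at x 0) between an aluminium lip and a slanted aluminium cheek, 32 mm high; the floor ends 20 mm outside it, above the tray.
- lane (a point): Point on the floor 80 mm up the slope from the outlet, in the middle of the straight lane, axes as the outlet's. The lane is 62 mm wide (y -31 to 31 mm) and runs straight up from the outlet: side wall 32 mm high on the -y side, a 30 mm high rail on the +y side from 80 mm above the outlet upwards (open below that).
- feed (a point): Point on the floor in the feed lane of the small nodules, beside the straight lane, axes as the outlet's. It is 36 mm wide (y 37 to 73 mm from the outlet's middle) between the rail and the far side wall (32 mm high); at its foot the cheek slants from the far wall (x 50 mm) to the outlet (x 0). The chute is 345 mm long.
- catch_zone (a point): Floor point in the straight lane 145 mm up from the outlet. Within 45 mm of it up or down the slope (differs each time, not measured) a green sprung catch, an upright 16 mm post, juts 12 mm into the lane from the -y wall. The big nodule pushes it aside with 2 to 7 N, least when it lies on the +y side; once its centre is 17 mm beyond the post the catch has sprung back and holds it; short of that it rolls back.
- pad_zone (a point): Mean place of the orange pad (50 x 26 mm face, its middle 19 mm above the floor); the face is always 45 mm beyond the catch's post, so it also varies 45 mm either way. It is sprung: gives up to 6 mm up the slope at 1.6 N per mm, then is solid. The nodule reaches it just as it passes the catch, so when the pad gives the nodule is parked.
- big_center (a point): Centre of the big brown round nodule (sphere, 54 mm across, 0.15 to 0.25 kg) that is stuck in the outlet, too big to pass. Brittle: the robot's force on it must stay under 15 N.
- small0_center (a point): Centre of a small grey round nodule (sphere, 30 mm across, about 35 g), held up in the chute beside or behind the big one; it rolls down to the outlet and out by itself once the way is free. Brittle as the big one.
- small1_center (a point): Centre of a small grey round nodule (sphere, 30 mm across, about 35 g), held up in the chute beside or behind the big one; it rolls down to the outlet and out by itself once the way is free. Brittle as the big one.
- small2_center (a point): Centre of a small grey round nodule (sphere, 30 mm across, about 35 g), held up in the chute beside or behind the big one; it rolls down to the outlet and out by itself once the way is free. Brittle as the big one.
- tray: White square catch tray standing on the table under and beyond the outlet, fixed; 170 x 170 mm outside, walls 5 mm thick and 45 mm high, blue lined floor at 9 mm. Origin: centre of its underside; x points towards the chute.
- jar: Amber glass jar, 54 mm across, 85 mm high, standing on the bench; not part of the job. Origin: centre of its underside.
- cup: Yellow plastic cup, 70 mm across, 70 mm high; not part of the job. Origin: centre of its underside.
- bone: Small fossil bone about 118 mm long and 28 mm high lying on the bench; not part of the job. Origin: underneath its middle.
- big: The same big nodule as a body (it turns as it rolls; use its centre point).
- small0: The same small nodule as a body (it turns as it rolls; use its centre point).
- small1: The same small nodule as a body (it turns as it rolls; use its centre point).
- small2: The same small nodule as a body (it turns as it rolls; use its centre point).

How it is judged:
By the outcome, as a careful person would: the job done as asked, in the order asked, and still so for the second after the job is handed in, with the robot touching nothing.
It also fails if it takes over 64 s, if anything falls off the work surface, if the arm or the gripper's body presses on something with over 40 N, if the wrist force passes 120 N, or if a joint passes its speed limit or range.

### The arm

A 6-joint arm with a two-finger parallel gripper is mounted at the origin on the work surface. World frame = base frame: x ahead of the robot, y to its left, z up, the work surface at z = 0. Lengths are in mm, angles in degrees, forces in N, time in s.
With the tool pointing down it reaches from about 300 to 850 mm from the base axis. Payload 4.2 kg.
Tool frame: the origin (TCP) lies at the very end of the fingers, on their centre line; the grasp point (between the pads) lies 19 mm behind it (hold_point_z is the z of the grasp point in the tool frame, in mm); z points along the fingers, y is the direction in which the jaws open and shut (so a half turn about z gives the same grasp; the last joint's range is limited). The gripper opens to 91 mm and grips with 3 to 60 N. Pads are 32 mm wide; open, the fingers measure 118 mm over their backs; the gripper's body (76 mm by 178 mm) begins 60 mm behind the grasp point.
Start: joints at [-71.505, 18.312, 89.639, -0, 72.044, -1.146], TCP at [193.276, -541.56, 213.976] pointing down, gripper open.
Joint ranges: [-177.97, 177.97], [-48.28, 115.42], [12.27, 149.76], [-77.06, 257.06], [2.81, 150.46], [-146.56, 146.56]. Speed limits (degrees/s): [147.25, 147.25, 180, 180, 180, 180].

### API

Orientations are given as [roll, pitch, yaw] about the fixed x, y, z axes, in that order (R = Rz(yaw) Ry(pitch) Rx(roll)).
In Python, from workcell import state, grab_frame, job_done, hold_point_z gives the robot as it stands. The module is installed in compiled form; this text tells all that it offers.
- The arm moves only by the shell command python3 -m creep 'ROWS' [FORCE]. ROWS is JSON, a list of rows, each a list of 7 numbers: the closure, from 0 (fully open) to 1 (shut), then the shift along the tool's x, y, z in mm, then the turn, a rotation vector about the tool's x, y, z in degrees. A call has 1 to 5 rows; each row shifts and turns the commanded pose from where the row before left it, along the tool's axes as they then stand; what a row does not reach is not made up. A row lasts 1/8 s, in which the tool goes at most 62.5 mm and 10.7 degrees, less where a joint would pass 70% of its speed; a pose out of reach is approached as far as the arm can. A call is refused whole if a number of a shift passes 62.5 or a number of a turn 10.7, either way. A call with a gripper value outside its range is refused whole. The fingers move at their own pace and stop on an object; FORCE is the grip in N (left out, the last holds). Time passes only in rows, so rows that do not move let the fingers close. It gives the time, the measured TCP pose, the force and the opening at its end, in the units of the state.
- state(): the state, without advancing time (a new reading comes with each control period).
- grab_frame(name): name is "scene" or "side" or "wrist"; returns a dict with "frame" (480x640x3 uint8, red, green, blue), "fx", "fy", "cx", "cy" (pixels), "view" (4x4, takes a point from world to camera coordinates). Camera axes: x right, y down, z forward; pixel columns grow to the right and rows downward; lengths in mm; the calibration is good to about 2 mm. A picture is of the moment at which its call begins. There is no depth.
- job_done(): hands the job in, once; it reports no verdict.
The state is a dict: "time_s": time; "qpos": joint angles; "qvel": joint speeds; "effort": joint torques, N m; "ee_pos": TCP position; "ee_rot": TCP orientation; "force": force on the tool from outside, world axes, zero at the start; "torque": the same for the moment, N m; "gripper_width": finger opening in mm.
Only numpy, scipy, OpenCV 4.12 (cv2) and the standard library are available. Lean on these libraries where they do the work, as an engineer would, in place of code of your own. Each camera call takes 0.05 s, during which the arm holds its last target.

## Working session

There is one attempt and no reset: what is moved stays moved. The work goes in short steps, Python scripts to look and compute and a shell command to move; the robot and the scene stay as the last step left them, time stands still between calls to the robot, and variables do not carry over. Pictures are saved under pics/ and viewed, and the job is handed in when it is done.

```bash
mkdir -p pics; ls
python3 - <<'E'
from workcell import *
import cv2,numpy as np
print(state(), hold_point_z)
for n in ("scene","side","wrist"):
    f=grab_frame(n); cv2.imwrite(f"pics/a_{n}.png",f["frame"][:,:,::-1]); np.savez(f"a_{n}.npz",**f)
    print(n,f["fx"],f["cx"],f["cy"],np.round(f["view"],3).tolist())
E
```

```text
pics
{'time_s': 0.0, 'qpos': array([-7.15029877e+01,  1.83522275e+01,  8.97062835e+01, -1.16211136e-03,
        7.20446514e+01, -1.14855345e+00]), 'qvel': array([ 0.06182544,  0.03398816,  0.00470094, -0.04654184,  0.02732838,
       -0.02595115]), 'effort': array([-6.01507036e-04, -4.12456083e+01, -2.31970614e+01,  7.27649429e-02,
        4.57339932e-02, -1.36368026e-04]), 'ee_pos': array([ 193.12339653, -541.05702252,  213.11524445]), 'ee_rot': array([-1.79896836e+02, -9.63212246e-04,  1.96459241e+01]), 'force': array([ 0.21366039,  0.64813725, -0.05760806]), 'torque': array([-0.02479295, -0.00478935,  0.01958715]), 'gripper_width': 91.05493031894312} -18.8
scene 537.3388734773908 318.3558387941952 231.41086109757453 [[-0.522, 0.853, -0.014, 301.001], [0.704, 0.421, -0.571, -335.847], [-0.481, -0.308, -0.821, 1499.274], [0.0, 0.0, 0.0, 1.0]]
side 597.8184838129692 317.3460443359942 253.2091312517809 [[0.995, -0.094, 0.023, -540.344], [-0.03, -0.525, -0.851, 77.806], [0.092, 0.846, -0.525, 1344.908], [0.0, 0.0, 0.0, 1.0]]
wrist 388.7181470084845 317.0860430294689 234.48868757305237 [[0.337, -0.942, -0.002, -574.119], [-0.907, -0.325, 0.269, -31.194], [-0.254, -0.089, -0.963, 391.844], [0.0, 0.0, 0.0, 1.0]]
```

View pics/a_scene.png

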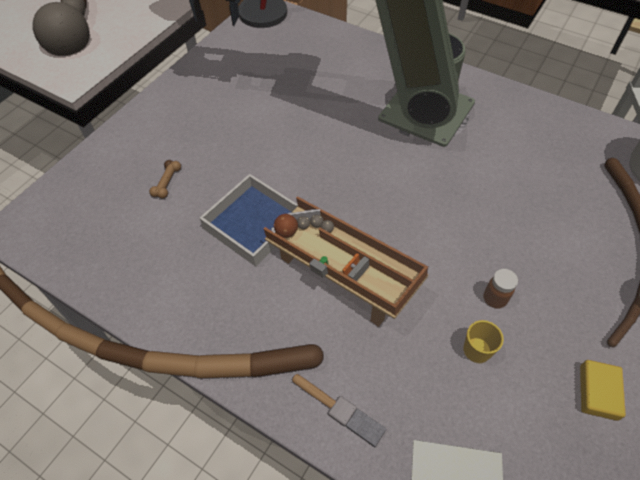

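View pics/a_side.png

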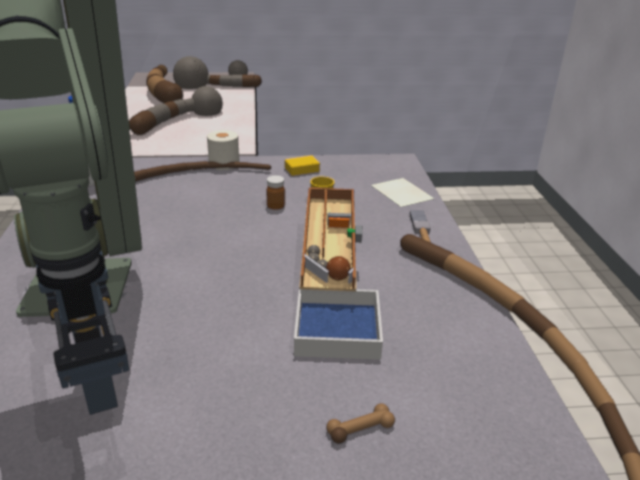

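View pics/a_wrist.png

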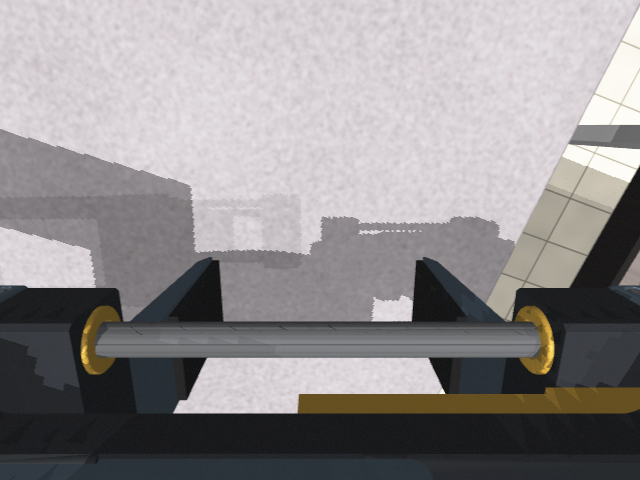

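The scene shows the tray at (250,218), the big nodule at (286,225), the smalls at about (315,222), the catch at (322,261) and the pad at (352,264). In the side view the chute runs away from the tray, along world +y. I'll zoom in next.

Run:
```python
import cv2,numpy as np
a=np.load("a_scene.npz")["frame"];b=np.load("a_side.npz")["frame"]
cv2.imwrite("pics/b_scene.png",cv2.resize(a[165:325,195:435],None,fx=3.3,fy=3.3,interpolation=2)[:,:,::-1])
cv2.imwrite("pics/b_side.png",cv2.resize(b[180:365,285:390],None,fx=3.2,fy=3.2,interpolation=2)[:,:,::-1])
```

```text
(no output)
```

View pics/b_scene.png

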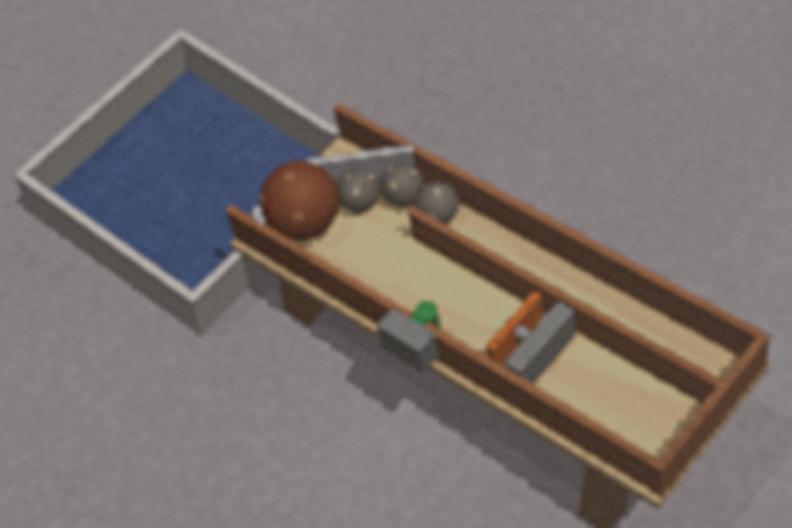

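View pics/b_side.png

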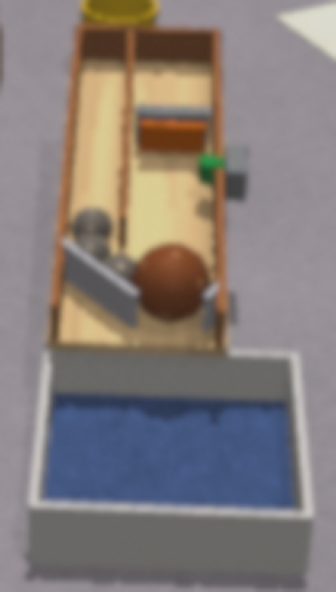

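```bash
cat > h.py <<'E'
import cv2,numpy as np
def ray(F,u,v):
    R=F["view"][:3,:3];t=F["view"][:3,3]
    d=R.T@np.array([(u-F["cx"])/F["fx"],(v-F["cy"])/F["fy"],1.]);return -R.T@t,d/np.linalg.norm(d)
def onz(F,u,v,z):
    o,d=ray(F,u,v);return o+d*(z-o[2])/d[2]
def tri(obs):
    A=np.zeros((3,3));b=np.zeros(3);L=[]
    for F,u,v in obs:
        o,d=ray(F,u,v);P=np.eye(3)-np.outer(d,d);A+=P;b+=P@o;L.append((o,P))
    p=np.linalg.solve(A,b);return p,[np.linalg.norm(P@(p-o)) for o,P in L]
def blob(F,lo,hi,box=None,amin=20):
    h=cv2.cvtColor(F["frame"],cv2.COLOR_RGB2HSV);m=cv2.inRange(h,lo,hi)
    if box: k=np.zeros_like(m);k[box[1]:box[3],box[0]:box[2]]=255;m&=k
    c,_=cv2.findContours(m,cv2.RETR_EXTERNAL,cv2.CHAIN_APPROX_NONE)
    return sorted([q for q in c if cv2.contourArea(q)>=amin],key=cv2.contourArea)[::-1]
E
python3 - <<'E'
from h import *
S=dict(np.load("a_scene.npz"));D=dict(np.load("a_side.npz"))
for n,F,box in(("sc",S,(255,200,310,250)),("sd",D,(320,245,360,290))):
    h=cv2.cvtColor(F["frame"],cv2.COLOR_RGB2HSV)
    print(n,[ (cv2.minEnclosingCircle(c),cv2.contourArea(c)) for c in blob(F,(0,120,40),(12,255,255),box)][:2])
    for nm,lo,hi in(("green",(45,100,40),(80,255,255)),("orange",(5,190,150),(14,255,255))):
        print(nm,[(cv2.boundingRect(c),cv2.contourArea(c)) for c in blob(F,lo,hi,(200,180,440,320),5)][:3])
z=lambda x,y:(S,195+x/3.3,165+y/3.3); w=lambda x,y:(D,285+x/3.2,180+y/3.2)
for nm,p,q in [("-y near top",z(232,208),w(224,345)),("+y near top",z(338,107),w(52,345-35)),("-y far",z(662,470),w(222,30)),("+y far",z(765,338),w(78,28)),
  ("ball",z(300,200),w(171,281)),("green",z(427,313),w(209,165)),("padL top",z(537,296),w(140,119)),("padR bot",z(492,357),w(204,150)),("lip?",z(258,215),w(212,295))]:
    P,e=tri([p,q]);print(nm,P.round(1),np.round(e,1))
E
```

```text
sc [(((283.9766845703125, 234.66580200195312), 20.764713287353516), 479.0)]
green [((320, 257, 7, 6), 23.0)]
orange []
sd [(((337.95001220703125, 267.75), 11.290130615234375), 343.0)]
green [((347, 228, 8, 9), 29.5)]
orange []
-y near top [ 602.7 -127.3   66.8] [6.8 6.8]
+y near top [ 496.1 -104.8   80.8] [1. 1.]
-y far [653.8 218.7 126.1] [1.8 1.8]
+y far [540.8 231.8 123.5] [0.8 0.8]
ball [577.9 -81.8  85.4] [0.8 0.8]
green [620.   41.8 103.6] [1.2 1.2]
padL top [577.  97. 112.] [0.4 0.4]
padR bot [621.9  88.3  90.9] [3. 3.]
lip? [602.7 -99.2  85. ] [1.4 1.4]
```

```bash
cat >> h.py <<'E'
from scipy.spatial.transform import Rotation as Ro
from workcell import state
YAW=82.5;TH=np.degrees(0.12)
RC=Ro.from_euler("xyz",[0,-TH,YAW],degrees=True).as_matrix()
O=np.array([575.7,-98.6,55.])
RT=RC@np.diag([1,-1,-1.])
def chute(p): return RC.T@(np.asarray(p)-O)
def rep(target=None):
    s=state();R=Ro.from_euler("xyz",s["ee_rot"],degrees=True).as_matrix()
    print("t",round(s["time_s"],2),"tcp chute",chute(s["ee_pos"]).round(1),"F chute",(RC.T@s["force"]).round(2),"w",round(s["gripper_width"],1),"q",s["qpos"].round(0))
    rv=Ro.from_matrix(R.T@RT).as_rotvec(degrees=True);print("turn needed(tool)",rv.round(2))
    if target is not None:
        d=O+RC@np.array(target)-s["ee_pos"];print("shift tool now",(R.T@d).round(1),"world",d.round(1),"in final tool axes",(RT.T@d).round(1))
E
python3 -c "
from h import *
rep([-45,0,120])"
```

```text
t 0.15 tcp chute [-466.3  321.5  215.7] F chute [ 0.38  0.84 -0.82] w 91.2 q [-72.  18.  90.   0.  72.  -1.]
turn needed(tool) [  3.7    6.13 -62.78]
shift tool now [ 482.1 -235.6   44.9] world [374.8 384.  -44.6] in final tool axes [421.3 321.5  95.7]
```

```bash
python3 -m creep '[[0.93,50,-24,0,0,0,0],[0.93,50,-24,0,0,0,0],[0.93,50,-24,0,0,0,0],[0.93,50,-24,0,0,0,0],[0.93,50,-24,0,0,0,0]]' 20; python3 -m creep '[[0.93,50,-24,0,0,0,0],[0.93,50,-24,0,0,0,0],[0.93,50,-24,0,0,0,0],[0.93,40,-22,0,0,0,0],[0.93,40,-20,0,0,0,0]]'; python3 -m creep '[[0.93,0,0,0,0,0,-10.5],[0.93,0,0,0,0,0,-10.5],[0.93,0,0,0,0,0,-10.5],[0.93,0,0,0,0,0,-10.5],[0.93,0,0,0,0,0,-10.5]]';python3 -m creep '[[0.93,0,0,0,0,0,-10],[0.93,0,0,0,0,0,0]]'; python3 -c "
from h import *
rep([-45,0,60])"
```

```text
time_s: 0.78
ee_pos: [389.4, -343.1, 213.8]
ee_rot: [180.0, 0.0, 19.6]
force: [0.6, -0.3, 0.2]
gripper_width: 44.3
time_s: 1.4
ee_pos: [567.5, -158.3, 213.6]
ee_rot: [-180.0, 0.0, 19.7]
force: [0.2, -0.6, -0.2]
gripper_width: 6.3
time_s: 2.02
ee_pos: [566.5, -159.7, 213.6]
ee_rot: [-180.0, 0.0, 72.5]
force: [0.1, -0.0, -0.5]
gripper_width: 6.5
time_s: 2.28
ee_pos: [566.5, -159.7, 213.6]
ee_rot: [-180.0, -0.0, 82.0]
force: [0.1, -0.2, 1.1]
gripper_width: 6.4
t 2.27 tcp chute [-42.4   1.1 164.9] F chute [-0.07 -0.1   1.09] w 6.4 q [-17.  20.  88.  -0.  73.  -9.]
turn needed(tool) [-0.01  6.87 -0.48]
shift tool now [ 10.    1.1 104.4] world [   2.4    9.7 -104.4] in final tool axes [ -2.6   1.1 104.9]
```

```bash
python3 -m creep '[[0.93,0,0,0,0,6.9,-0.5],[0.93,-3,0,25,0,0,0],[0.93,0,1,25,0,0,0],[0.93,0,0,0,0,0,0]]'
python3 - <<'E'
from h import *
from workcell import *
rep([-45,0,12])
for n in("wrist","scene","side"):
    f=grab_frame(n);np.savez(f"c_{n}.npz",**f)
    if n!="side":cv2.imwrite(f"pics/c_{n}.png",f["frame"][:,:,::-1])
    else: cv2.imwrite("pics/c_side.png",cv2.resize(f["frame"][180:365,265:410],None,fx=3.2,fy=3.2,interpolation=2)[:,:,::-1])
E
```

```text
time_s: 2.78
ee_pos: [566.8, -156.5, 162.0]
ee_rot: [-179.7, -7.0, 82.5]
force: [-0.1, 0.4, 0.9]
gripper_width: 6.3
t 2.77 tcp chute [-45.3   1.3 113.3] F chute [0.45 0.14 0.84] w 6.3 q [-20.  22.  92.   7.  68. -16.]
turn needed(tool) [-0.25 -0.08 -0.02]
shift tool now [  0.2   1.7 101.3] world [   2.9   12.2 -100.5] in final tool axes [  0.3   1.3 101.3]
```

View pics/c_wrist.png

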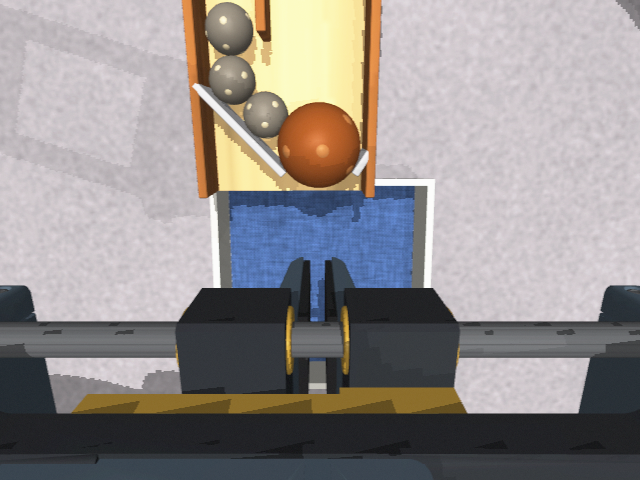

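View pics/c_side.png

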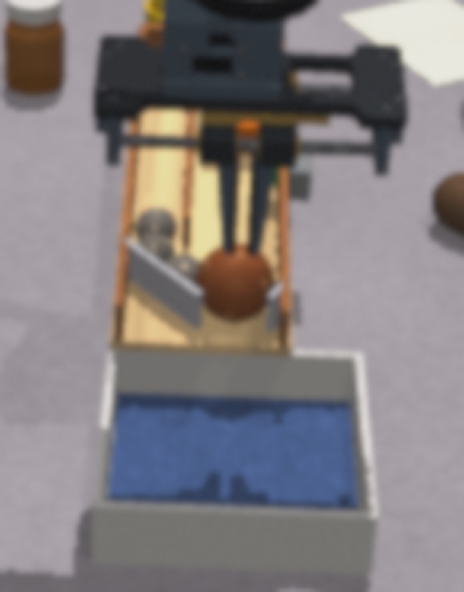

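View pics/c_scene.png

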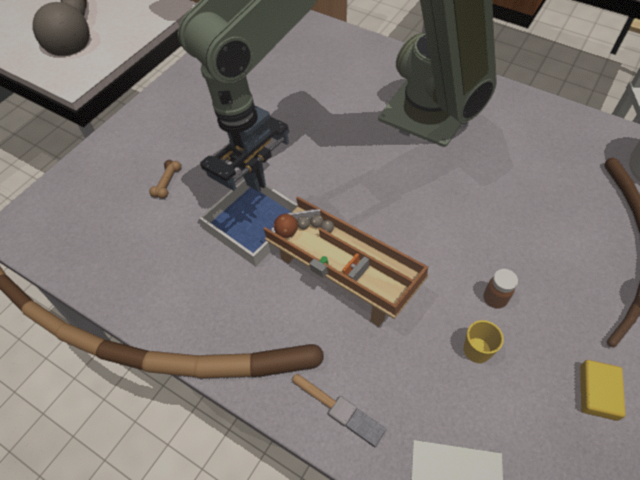

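The wrist picture gives a clear view: the ball is at (319,145) between the cheek tip (283,172) and the lip tip (358,172), with the smalls at (266,114), (232,79) and (229,28). The tool is aligned with the lane. I'll check these numbers in chute axes.

Run:
```python
from h import *
W=dict(np.load("c_wrist.npz"))
def pl(u,v,zc):
    o,d=ray(W,u,v);o=chute(o);d=RC.T@d;return (o+d*(zc-o[2])/d[2]).round(1)
c=blob(W,(4,150,60),(12,255,255),(270,90,370,200))
for q in c[:3]: print(cv2.minEnclosingCircle(q),cv2.contourArea(q))
for nm,u,v,z in[("ball",319,145,27),("s",266,114,15),("s",232,79,15),("s",229,28,15),("cheek tip",283,173,32),("lip tip",356,174,32),("-y wall top inner",366,192,32),("-y wall inner far",371,5,32),("+y wall inner",205,196,32),("+y inner far",193,5,32),("rail foot",263,38,0),("floor end",290,190,0)]:
    print(nm,pl(u,v,z))
```

```text
((318.2621765136719, 144.5487060546875), 42.36233901977539) 5236.0
ball [19.   0.6 27. ]
s [38.6 35.8 15. ]
s [60.3 57.2 15. ]
s [90.2 57.3 15. ]
cheek tip [ 1.6 23.9 32. ]
lip tip [  1.  -23.4  32. ]
-y wall top inner [-10.8 -30.2  32. ]
-y wall inner far [ 98.5 -29.4  32. ]
+y wall inner [-13.5  75.6  32. ]
+y inner far [98.6 74.  32. ]
rail foot [87.5 38.1  0. ]
floor end [-14.6  21.9   0. ]
```

```bash
python3 -m creep '[[0.93,0,1,30,0,0,0],[0.93,0,0,30,0,0,0],[0.93,0,0,25,0,0,0],[0.93,0,0,14,0,0,0],[0.93,0,0,0,0,0,0]]'
python3 - <<'E'
from h import *
from workcell import *
rep([-45,0,12])
f=grab_frame("wrist");np.savez("d_wrist.npz",**f);cv2.imwrite(f"pics/d_wrist.png",f["frame"][:,:,::-1])
f=grab_frame("side");cv2.imwrite("pics/d_side.png",cv2.resize(f["frame"][180:365,265:410],None,fx=3.2,fy=3.2,interpolation=2)[:,:,::-1])
E
```

```text
time_s: 3.55
ee_pos: [570.7, -145.2, 65.7]
ee_rot: [180.0, -6.9, 82.6]
force: [-0.1, -0.0, 0.8]
gripper_width: 6.3
t 3.55 tcp chute [-45.3  -1.2  16.2] F chute [0.08 0.1  0.84] w 6.3 q [-19.  27.  99.   8.  56. -17.]
turn needed(tool) [-0.01 -0.03  0.13]
shift tool now [ 0.3 -1.2  4.2] world [-1.1  0.9 -4.1] in final tool axes [ 0.3 -1.2  4.2]
```

View pics/d_wrist.png

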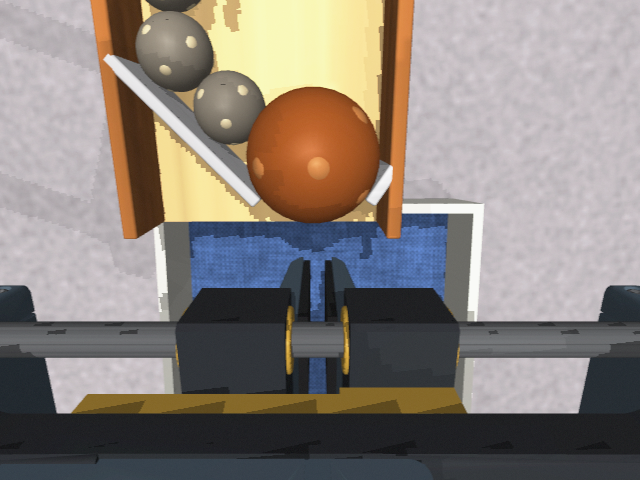

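View pics/d_side.png

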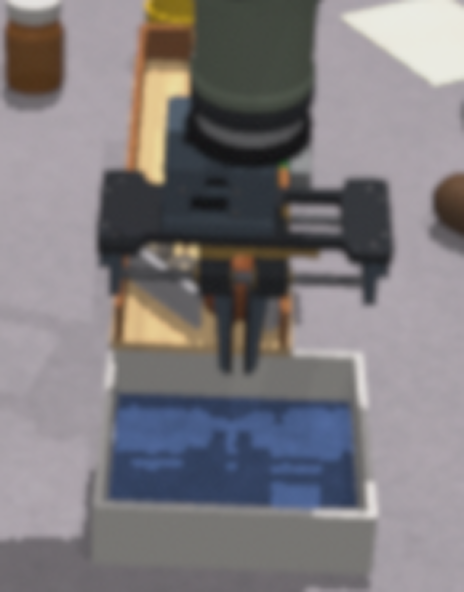

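```bash
python3 -m creep '[[0.93,3,-2,2,0,0,0],[0.93,4,0,0,0,0,0],[0.93,4,0,0,0,0,0],[0.93,3,0,0,0,0,0],[0.93,2,0,0,0,0,0]]';python3 -m creep '[[0.93,2,0,0,0,0,0],[0.93,2,0,0,0,0,0],[0.93,2,0,0,0,0,0],[0.93,2,0,0,0,0,0]]'
python3 - <<'E'
from h import *
from workcell import *
rep()
f=grab_frame("wrist");cv2.imwrite(f"pics/e_wrist.png",f["frame"][:,:,::-1])
E
```

```text
time_s: 4.28
ee_pos: [570.8, -128.8, 65.7]
ee_rot: [180.0, -6.9, 82.7]
force: [0.6, -0.6, -0.1]
gripper_width: 6.3
time_s: 4.78
ee_pos: [572.0, -121.3, 66.7]
ee_rot: [179.9, -6.9, 82.6]
force: [-0.1, -1.0, 0.4]
gripper_width: 5.9
t 4.78 tcp chute [-21.5   0.7  14.3] F chute [-0.96 -0.04  0.56] w 5.9 q [-17.  27.  99.   8.  55. -14.]
turn needed(tool) [ 0.04 -0.    0.14]
```

View pics/e_wrist.png

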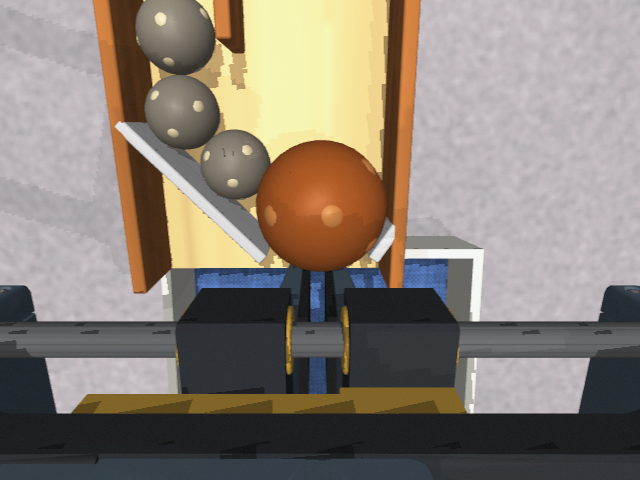

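The picture shows the finger touching the ball at (320,205), centred, and the smalls queued on the cheek. I'll push on.

```bash
for i in 1; do python3 -m creep '[[0.93,2,0,0,0,0,0],[0.93,3,0,0,0,0,0],[0.93,3,0,0,0,0,0],[0.93,3,0,0,0,0,0],[0.93,3,0,0,0,0,0]]'; done
python3 - <<'E'
from h import *
from workcell import *
rep()
f=grab_frame("wrist");cv2.imwrite(f"pics/f_wrist.png",f["frame"][:,:,::-1])
E
```

```text
time_s: 5.45
ee_pos: [573.6, -107.2, 68.3]
ee_rot: [180.0, -6.9, 82.6]
force: [-0.3, -1.0, 0.5]
gripper_width: 6.6
t 5.45 tcp chute [-7.1  1.  14.2] F chute [-0.92  0.15  0.64] w 6.6 q [-16.  27. 100.   8.  55. -13.]
turn needed(tool) [ 0.01 -0.02  0.15]
```

View pics/f_wrist.png

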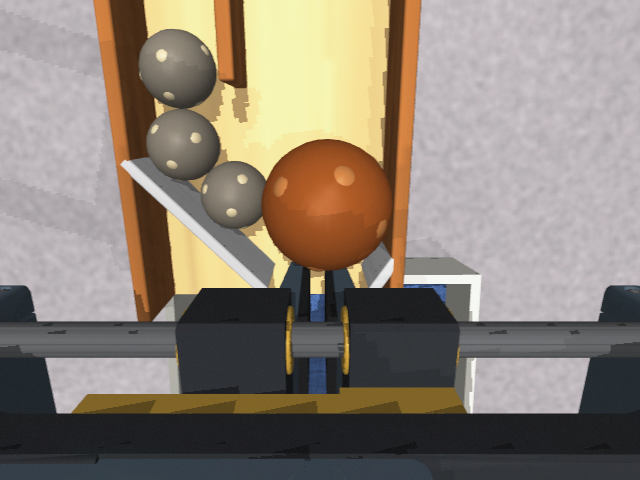

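```bash
python3 -m creep '[[0.93,3,0,0,0,0,0],[0.93,3,0,0,0,0,0],[0.93,3,0,0,0,0,0],[0.93,3,0,0,0,0,0],[0.93,3,0,0,0,0,0]]';python3 -m creep '[[0.93,3,0,0,0,0,0],[0.93,3,0,0,0,0,0],[0.93,3,0,0,0,0,0],[0.93,3,0,0,0,0,0],[0.93,3,0,0,0,0,0]]'
python3 - <<'E'
from h import *
from workcell import *
rep()
f=grab_frame("wrist");cv2.imwrite(f"pics/g_wrist.png",f["frame"][:,:,::-1])
E
```

```text
time_s: 6.12
ee_pos: [575.5, -92.4, 70.1]
ee_rot: [180.0, -6.9, 82.6]
force: [0.2, -0.3, -0.9]
gripper_width: 6.5
time_s: 6.75
ee_pos: [577.4, -77.7, 71.9]
ee_rot: [180.0, -6.9, 82.6]
force: [0.7, -1.1, 0.6]
gripper_width: 6.4
t 6.75 tcp chute [22.8  1.  14.3] F chute [-0.95 -0.88  0.72] w 6.4 q [-13.  26. 100.   8.  55. -10.]
turn needed(tool) [ 0.02 -0.02  0.14]
```

View pics/g_wrist.png

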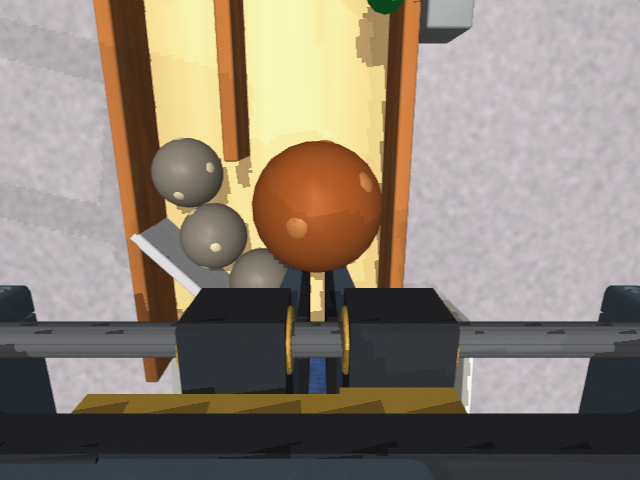

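The ball is centred at (317,206) and entering the lane past the rail foot. The green catch is visible at (385,3).

```bash
python3 -m creep '[[0.93,3,0,0,0,0,0],[0.93,3,0,0,0,0,0],[0.93,3,0,0,0,0,0],[0.93,3,0,0,0,0,0],[0.93,3,0,0,0,0,0]]';python3 -m creep '[[0.93,3,0,0,0,0,0],[0.93,3,0,0,0,0,0],[0.93,3,0,0,0,0,0],[0.93,3,0,0,0,0,0],[0.93,3,0,0,0,0,0]]'
python3 - <<'E'
from h import *
from workcell import *
rep()
f=grab_frame("wrist");np.savez("i_wrist.npz",**f);cv2.imwrite(f"pics/i_wrist.png",f["frame"][:,:,::-1])
E
```

```text
time_s: 7.42
ee_pos: [579.3, -62.9, 73.7]
ee_rot: [180.0, -6.9, 82.6]
force: [-0.7, -0.4, 1.4]
gripper_width: 6.5
time_s: 8.05
ee_pos: [581.2, -48.1, 75.4]
ee_rot: [180.0, -6.9, 82.6]
force: [0.2, -0.6, 0.6]
gripper_width: 6.1
t 8.05 tcp chute [52.8  1.2 14.2] F chute [-0.45 -0.24  0.67] w 6.1 q [-10.  26. 100.   8.  55.  -7.]
turn needed(tool) [ 0.01 -0.02  0.14]
```

View pics/i_wrist.png

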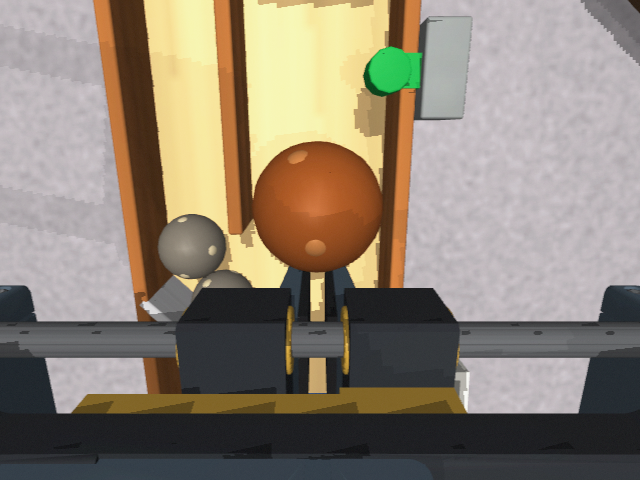

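The catch post is now at (388,70) and the ball at (317,206). I'll widen the notch a little and ease the ball to the +y (rail) side.

```bash
python3 -m creep '[[0.87,2,0,0,0,0,0],[0.87,2,-1,0,0,0,0],[0.87,2,-1,0,0,0,0],[0.87,2,-1,0,0,0,0],[0.87,2,0,0,0,0,0]]'
python3 - <<'E'
from h import *
from workcell import *
rep()
f=grab_frame("wrist");np.savez("j_wrist.npz",**f);cv2.imwrite(f"pics/j_wrist.png",f["frame"][:,:,::-1])
E
```

```text
time_s: 8.72
ee_pos: [579.3, -38.0, 76.7]
ee_rot: [180.0, -6.9, 82.6]
force: [-0.7, -0.6, 0.8]
gripper_width: 12.0
t 8.72 tcp chute [62.8  4.3 14.3] F chute [-0.55  0.59  0.87] w 12.0 q [ -9.  26. 100.   8.  55.  -6.]
turn needed(tool) [ 0.01 -0.02  0.14]
```

View pics/j_wrist.png

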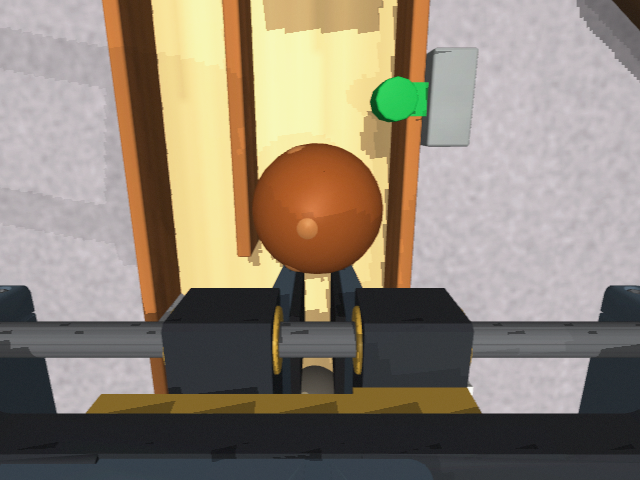

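```bash
python3 -m creep '[[0.87,3,0,0,0,0,0],[0.87,3,0,0,0,0,0],[0.87,3,0,0,0,0,0],[0.87,3,0,0,0,0,0],[0.87,3,0,0,0,0,0]]';for i in 1; do python3 -m creep '[[0.87,2,0,0,0,0,0],[0.87,2,0,0,0,0,0],[0.87,2,0,0,0,0,0],[0.87,2,0,0,0,0,0]]'; done
python3 - <<'E'
from h import *
from workcell import *
rep()
f=grab_frame("wrist");np.savez("k_wrist.npz",**f);cv2.imwrite(f"pics/k_wrist.png",f["frame"][:,:,::-1])
E
```

```text
time_s: 9.4
ee_pos: [581.4, -23.1, 78.5]
ee_rot: [180.0, -6.9, 82.6]
force: [0.2, -0.7, 1.1]
gripper_width: 11.6
time_s: 9.9
ee_pos: [582.4, -15.4, 79.4]
ee_rot: [180.0, -6.9, 82.6]
force: [-0.6, -1.0, -0.3]
gripper_width: 11.8
t 9.9 tcp chute [85.7  4.2 14.3] F chute [-1.1   0.51 -0.19] w 11.8 q [ -7.  25. 100.   8.  55.  -4.]
turn needed(tool) [ 0.01 -0.02  0.14]
```

View pics/k_wrist.png

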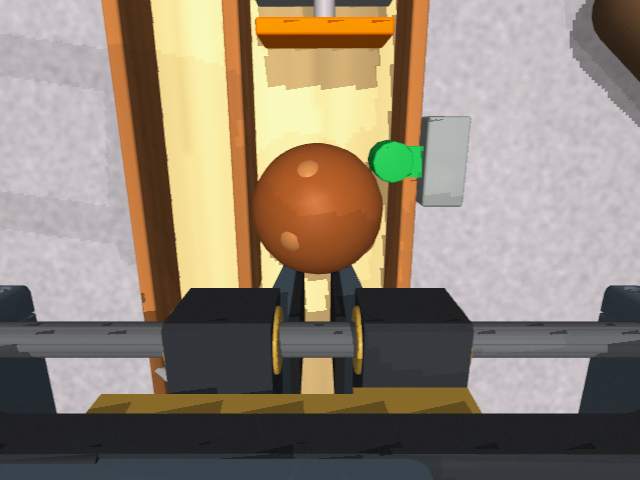

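The ball at (317,207) is just touching the post (392,161), with the pad ahead at (324,32). I'll go in small steps now.

```bash
python3 -m creep '[[0.87,2,0,0,0,0,0],[0.87,2,0,0,0,0,0],[0.87,2,0,0,0,0,0]]';python3 -m creep '[[0.87,2,0,0,0,0,0],[0.87,2,0,0,0,0,0]]';python3 -m creep '[[0.87,2,0,0,0,0,0],[0.87,2,0,0,0,0,0]]';python3 -m creep '[[0.87,2,0,0,0,0,0],[0.87,2,0,0,0,0,0]]'
python3 - <<'E'
from h import *
from workcell import *
rep()
f=grab_frame("wrist");np.savez("l_wrist.npz",**f);cv2.imwrite(f"pics/l_wrist.png",f["frame"][:,:,::-1])
E
```

```text
time_s: 10.32
ee_pos: [582.6, -9.8, 80.0]
ee_rot: [-180.0, -6.9, 82.7]
force: [-1.8, -3.4, 1.7]
gripper_width: 12.0
time_s: 10.58
ee_pos: [583.4, -5.6, 80.6]
ee_rot: [180.0, -6.9, 82.6]
force: [-2.5, -2.8, 1.3]
gripper_width: 11.6
time_s: 10.82
ee_pos: [584.2, -1.5, 81.1]
ee_rot: [180.0, -6.9, 82.7]
force: [-1.8, -2.1, 0.5]
gripper_width: 12.0
time_s: 11.08
ee_pos: [584.8, 2.5, 81.6]
ee_rot: [180.0, -6.9, 82.6]
force: [-1.4, -2.7, 1.2]
gripper_width: 11.7
t 11.07 tcp chute [103.8   4.2  14.3] F chute [-2.75  1.05  1.52] w 11.7 q [ -5.  25. 100.   8.  55.  -2.]
turn needed(tool) [ 0.03 -0.02  0.14]
```

View pics/l_wrist.png

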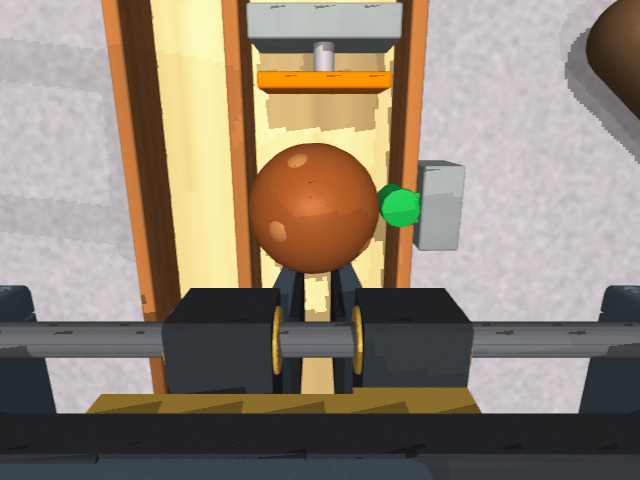

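The ball is level with the post, which is pushed aside, at under 4 N. It needs about 17 mm more.

```bash
python3 -m creep '[[0.87,2,0,0,0,0,0],[0.87,2,0,0,0,0,0]]';python3 -m creep '[[0.87,2,0,0,0,0,0],[0.87,2,0,0,0,0,0]]';python3 -m creep '[[0.87,2,0,0,0,0,0],[0.87,2,0,0,0,0,0]]';python3 -m creep '[[0.87,1,0,0,0,0,0],[0.87,1,0,0,0,0,0]]'
python3 - <<'E'
from h import *
from workcell import *
rep()
f=grab_frame("wrist");np.savez("m_wrist.npz",**f);cv2.imwrite(f"pics/m_wrist.png",f["frame"][:,:,::-1])
E
```

```text
time_s: 11.38
ee_pos: [585.3, 6.3, 82.1]
ee_rot: [180.0, -6.9, 82.6]
force: [-1.8, -3.0, 0.1]
gripper_width: 12.0
time_s: 11.62
ee_pos: [585.8, 10.4, 82.6]
ee_rot: [180.0, -6.9, 82.6]
force: [-1.3, -2.0, 1.3]
gripper_width: 12.1
time_s: 11.88
ee_pos: [586.5, 14.4, 83.1]
ee_rot: [179.9, -6.9, 82.6]
force: [-1.2, -1.6, 0.7]
gripper_width: 11.6
time_s: 12.12
ee_pos: [586.6, 16.2, 83.3]
ee_rot: [180.0, -6.9, 82.6]
force: [-1.0, -0.5, 1.3]
gripper_width: 11.9
t 12.12 tcp chute [117.8   4.2  14.3] F chute [-0.47  0.88  1.38] w 11.9 q [-3. 25. 99.  8. 55. -1.]
turn needed(tool) [ 0.03 -0.03  0.14]
```

View pics/m_wrist.png

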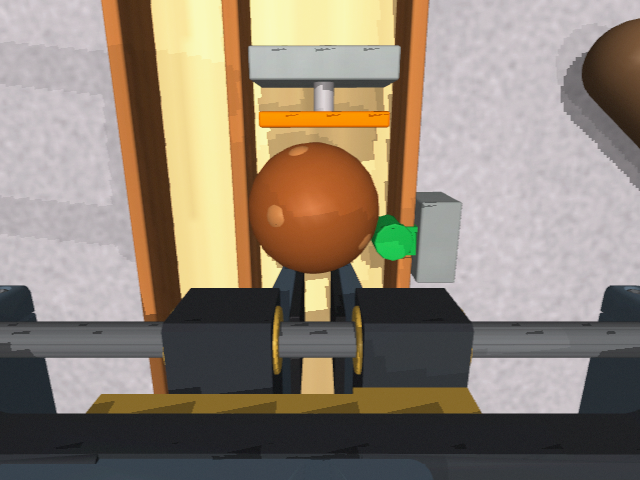

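The ball at (315,207) is nearly past the post (394,238), with a few mm left to the pad. I'll take 1 mm rows.

```bash
python3 -m creep '[[0.87,1,0,0,0,0,0],[0.87,1,0,0,0,0,0]]';python3 -m creep '[[0.87,1,0,0,0,0,0],[0.87,0,0,0,0,0,0]]';python3 -m creep '[[0.87,1,0,0,0,0,0],[0.87,0,0,0,0,0,0]]'
python3 - <<'E'
from h import *
from workcell import *
rep()
f=grab_frame("wrist");np.savez("n_wrist.npz",**f);cv2.imwrite(f"pics/n_wrist.png",f["frame"][:,:,::-1])
E
```

```text
time_s: 12.42
ee_pos: [586.8, 18.1, 83.5]
ee_rot: [180.0, -6.9, 82.6]
force: [-0.4, -1.4, 0.1]
gripper_width: 12.2
time_s: 12.68
ee_pos: [586.9, 19.2, 83.6]
ee_rot: [180.0, -6.9, 82.6]
force: [-0.3, -0.9, -0.3]
gripper_width: 11.5
time_s: 12.92
ee_pos: [587.0, 20.1, 83.7]
ee_rot: [180.0, -6.9, 82.6]
force: [0.4, -0.6, -0.4]
gripper_width: 12.0
t 12.93 tcp chute [121.8   4.3  14.3] F chute [-0.59 -0.45 -0.35] w 12.0 q [-3. 25. 99.  8. 55. -1.]
turn needed(tool) [ 0.02 -0.03  0.14]
```

View pics/n_wrist.png

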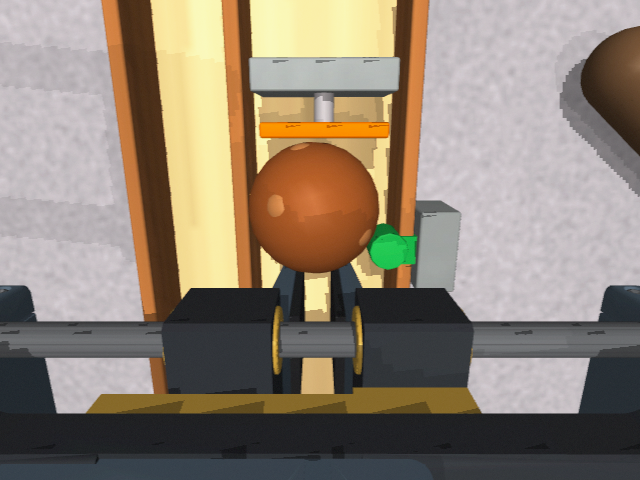

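```bash
python3 -m creep '[[0.87,1,0,0,0,0,0],[0.87,0,0,0,0,0,0]]';python3 -m creep '[[0.87,1,0,0,0,0,0],[0.87,0,0,0,0,0,0]]'
python3 - <<'E'
from h import *
from workcell import *
rep()
f=grab_frame("wrist");np.savez("o_wrist.npz",**f);cv2.imwrite(f"pics/o_wrist.png",f["frame"][:,:,::-1])
rep()
E
```

```text
time_s: 13.22
ee_pos: [587.2, 21.2, 83.9]
ee_rot: [180.0, -6.9, 82.6]
force: [-0.3, -0.9, -0.5]
gripper_width: 11.9
time_s: 13.48
ee_pos: [587.2, 22.0, 84.0]
ee_rot: [180.0, -6.9, 82.6]
force: [-0.5, -1.3, -0.3]
gripper_width: 12.3
t 13.47 tcp chute [123.7   4.3  14.3] F chute [-1.34  0.35 -0.12] w 12.3 q [-3. 25. 99.  8. 55. -0.]
turn needed(tool) [ 0.02 -0.02  0.15]
t 13.53 tcp chute [123.7   4.3  14.3] F chute [0.12 0.35 0.99] w 11.8 q [-3. 25. 99.  8. 55. -0.]
turn needed(tool) [ 0.01 -0.02  0.14]
```

View pics/o_wrist.png

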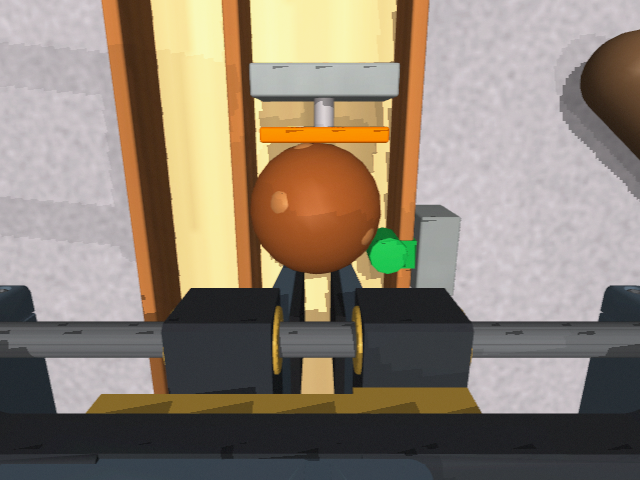

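```bash
python3 -m creep '[[0.87,1,0,0,0,0,0],[0.87,0,0,0,0,0,0]]';python3 -m creep '[[0.87,1,0,0,0,0,0],[0.87,0,0,0,0,0,0]]'; python3 -c "
from h import *
for i in range(1): rep()"
```

```text
time_s: 13.78
ee_pos: [587.2, 22.8, 84.1]
ee_rot: [180.0, -6.9, 82.7]
force: [-0.2, -2.5, 0.6]
gripper_width: 12.2
time_s: 14.02
ee_pos: [587.3, 23.6, 84.2]
ee_rot: [180.0, -6.9, 82.7]
force: [-1.7, -3.0, 0.1]
gripper_width: 11.7
t 14.03 tcp chute [125.3   4.4  14.3] F chute [-3.17  1.29  0.5 ] w 11.7 q [-3. 25. 99.  8. 55. -0.]
turn needed(tool) [0.   0.01 0.16]
```

The pad is giving (about 3 N). I'll take one more mm for margin, then draw back slowly and look.

```bash
python3 -m creep '[[0.87,1,0,0,0,0,0],[0.87,0,0,0,0,0,0]]'; python3 -m creep '[[0.87,-2,0,0,0,0,0],[0.87,-2,0,0,0,0,0],[0.87,-2,0,0,0,0,0],[0.87,-2,0,0,0,0,0],[0.87,0,0,0,0,0,0]]'
python3 - <<'E'
from h import *
from workcell import *
rep()
f=grab_frame("wrist");np.savez("p_wrist.npz",**f);cv2.imwrite(f"pics/p_wrist.png",f["frame"][:,:,::-1])
f=grab_frame("scene");cv2.imwrite("pics/p_scene.png",cv2.resize(f["frame"][130:325,175:435],None,fx=3,fy=3,interpolation=2)[:,:,::-1])
E
```

```text
time_s: 14.28
ee_pos: [587.5, 24.6, 84.2]
ee_rot: [180.0, -6.9, 82.7]
force: [-0.8, -4.2, 1.2]
gripper_width: 12.0
time_s: 14.9
ee_pos: [586.6, 17.0, 83.4]
ee_rot: [180.0, -6.9, 82.6]
force: [0.6, -0.5, 0.4]
gripper_width: 11.8
t 14.9 tcp chute [118.6   4.3  14.3] F chute [-0.33 -0.62  0.47] w 11.8 q [-3. 25. 99.  8. 55. -1.]
turn needed(tool) [ 0.02 -0.04  0.13]
```

View pics/p_wrist.png

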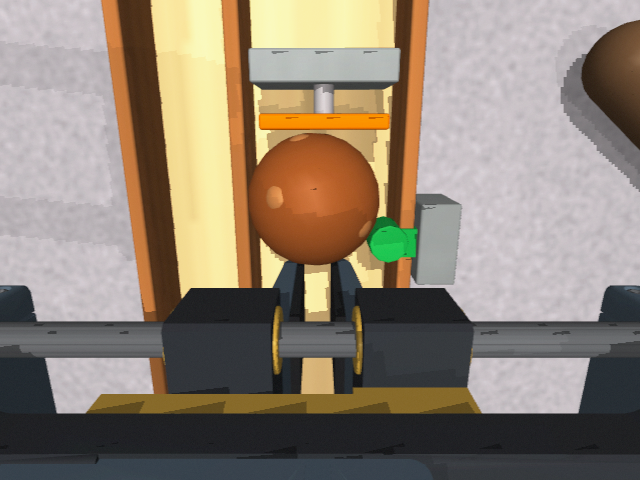

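View pics/p_scene.png

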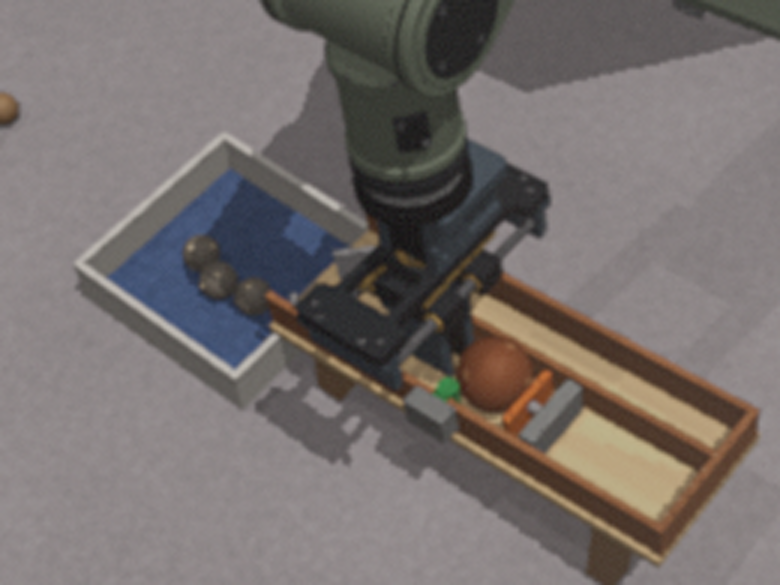

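All three smalls are already in the tray at (200,250), (217,280) and (252,295). The ball rests between the catch and the pad. I'll draw back further and confirm it holds.

```bash
python3 -m creep '[[0.87,-2,0,0,0,0,0],[0.87,-3,0,0,0,0,0],[0.87,-5,0,0,0,0,0],[0.87,-5,0,0,0,0,0],[0.87,0,0,0,0,0,0]]'
python3 - <<'E'
from h import *
from workcell import *
rep()
f=grab_frame("wrist");np.savez("q_wrist.npz",**f);cv2.imwrite(f"pics/q_wrist.png",f["frame"][:,:,::-1])
E
```

```text
time_s: 15.62
ee_pos: [584.6, 1.8, 81.5]
ee_rot: [180.0, -6.9, 82.6]
force: [0.8, -0.5, 0.4]
gripper_width: 11.9
t 15.62 tcp chute [103.1   4.3  14.3] F chute [-0.31 -0.86  0.45] w 11.9 q [ -5.  25. 100.   8.  55.  -2.]
turn needed(tool) [ 0.01 -0.02  0.1 ]
```

View pics/q_wrist.png

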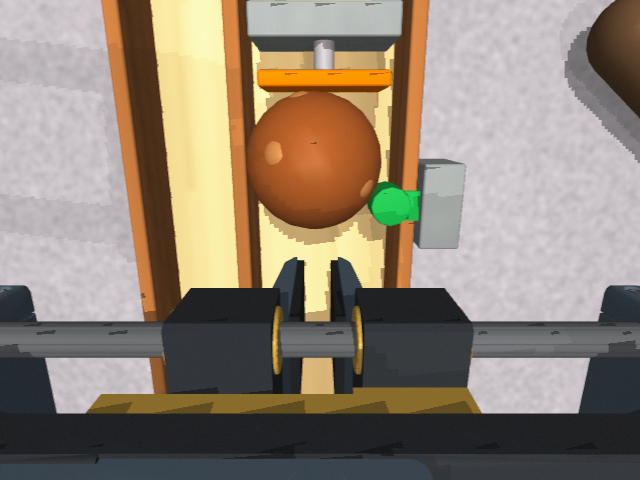

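It stays parked, with the ball at (314,160), the post at (392,204) and the pad at (324,78), and the fingers clear of it. I'll back off and lift.

```bash
python3 -m creep '[[0.87,-10,0,0,0,0,0],[0.87,-10,0,0,0,0,0],[0.87,-8,0,-15,0,0,0],[0.87,-10,0,-30,0,0,0],[0.87,-10,0,-40,0,0,0]]';python3 -m creep '[[0.87,-20,0,-40,0,0,0],[0.87,-40,0,-20,0,0,0],[0.87,-40,0,0,0,0,0],[0.87,-40,0,0,0,0,0],[0.87,0,0,0,0,0,0]]';python3 -m creep '[[0.87,0,0,0,0,0,0],[0.87,0,0,0,0,0,0],[0.87,0,0,0,0,0,0],[0.87,0,0,0,0,0,0],[0.87,0,0,0,0,0,0]]'
python3 - <<'E'
from h import *
from workcell import *
rep()
f=grab_frame("wrist");cv2.imwrite(f"pics/r_wrist.png",f["frame"][:,:,::-1])
f=grab_frame("scene");cv2.imwrite("pics/r_scene.png",f["frame"][:,:,::-1])
E
```

```text
time_s: 16.3
ee_pos: [576.7, -56.0, 161.3]
ee_rot: [-180.0, -6.9, 82.6]
force: [0.6, -0.3, 0.0]
gripper_width: 12.4
time_s: 16.92
ee_pos: [557.9, -203.0, 203.4]
ee_rot: [179.9, -6.9, 82.4]
force: [0.4, -0.4, 0.1]
gripper_width: 11.8
time_s: 17.55
ee_pos: [558.6, -199.8, 203.0]
ee_rot: [180.0, -6.9, 82.7]
force: [-0.4, -0.2, 0.2]
gripper_width: 11.7
t 17.55 tcp chute [-84.1   3.8 159.2] F chute [-0.26  0.34  0.2 ] w 11.7 q [-25.  21.  87.   7.  74. -19.]
turn needed(tool) [ 0.01 -0.02  0.17]
```

View pics/r_wrist.png

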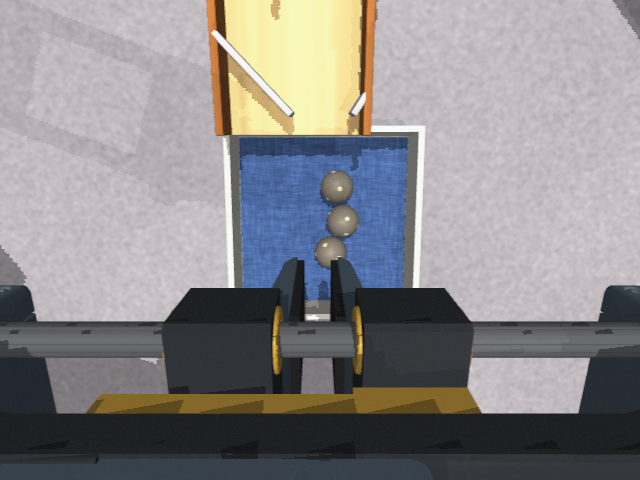

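View pics/r_scene.png

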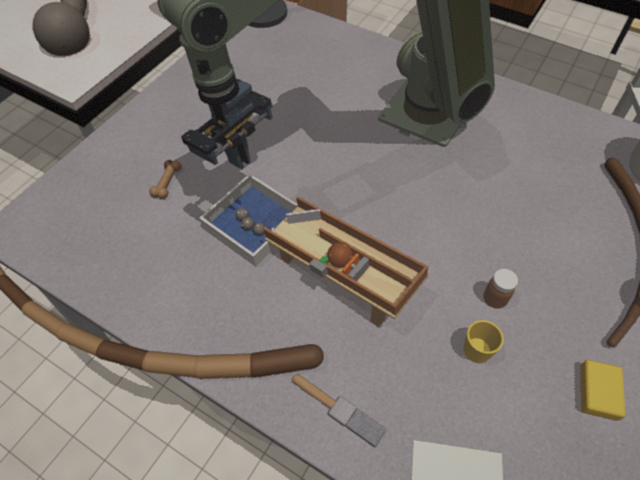

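The scene picture shows the big nodule parked at (341,254) between the catch and the pad. The three smalls lie in the tray (wrist view: (337,187), (342,221) and (330,252)), nothing is left at the outlet, and the jar, cup and bone look undisturbed.

```bash
python3 -c "
from workcell import *
print(job_done())"
```

```text
the job is handed in; nothing more can be done
None
```

The big nodule is parked between the catch and the sprung pad, and all three small nodules are in the catch tray. I handed the job in at about 17.7 s of the 64 s allowed.

- **Push:** I pushed the big nodule up the lane with the nearly closed fingers. The highest force I read was about 4.4 N, on the last millimetre after the pad began to give at about 3 N. Forces were read only at the end of each short move, so brief peaks in between were not seen.
- **Last checks:** With the arm drawn back clear and touching nothing, the pictures showed the nodule still parked and nothing left in the outlet. The jar, cup and bone looked undisturbed. The force reading was back to noise level.
- **Order of events:** The small nodules ran out behind the fingers. All three were already in the tray when I had drawn back only about 7 mm, so some or all may have run out before the big one was parked. I did nothing to hold them back, since the fingers had to travel up the lane with the big nodule.
- **After the push:** The big nodule settled back roughly 4 mm onto the catch when the pad sprang out, and it stayed there.

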